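# Show a buyer the heel and toe of the shortest sole

### The arm

A 7-joint arm with a two-finger parallel gripper is mounted at the origin on the work surface. World frame = base frame: x ahead of the robot, y to its left, z up, the work surface at z = 0. Lengths are in m, angles in rad, forces in N, time in s.
With the tool pointing down it reaches from about 0.35 to 0.775 m from the base axis. Payload 3.1 kg.
Tool frame: the origin (TCP) lies at the very end of the fingers, on their centre line; the grasp point (between the pads) lies 19 mm behind it; z points along the fingers, x is the direction in which the jaws open and shut, and the axes are right-handed (so a half turn about z gives the same grasp; the last joint's range is limited). The gripper opens to 85 mm and grips with 20 to 120 N. Pads are 22 mm wide; open, the fingers measure 114 mm over their backs; the gripper's body (76 mm by 85 mm) begins 54 mm behind the grasp point. The pads swing forward as they close: fully open they stand 13 mm farther back than shut.
Start: joints at [-1.194, 0.311, 0.014, 1.512, -0.004, 1.319, -0.027], TCP at [0.224, 0.502, 0.231] pointing down, gripper open.
Joint ranges: [-2.7, 2.7], [-0.3, 1.91], [-1.27, 1.3], [0.12, 2.57], [-1.44, 4.58], [0.2, 2.03], [-3.05, 3.05]. Speed limits (rad/s): [2.79, 2.79, 3.14, 3.14, 3.14, 3.14, 3.14].

### API

Orientations are given as a rotation vector (axis times angle).
In Python, from station import monitor, vision, order gives the robot as it stands.
- The arm moves only by the shell command python3 -m handwheel 'ROWS'. ROWS is a JSON object of lists of equal length, an entry for each row: "hand": the finger opening in m, from 0 to 0.0854; "xyz": the shift along the tool's x, y, z in m, a list of three; "yaw": the turn about the tool's z in units of 5 degrees (1.0 is 5 degrees). In form: {"hand": [hand, ...], "xyz": [[tx, ty, tz], ...], "yaw": [yaw, ...]}. A call has 1 to 8 rows; each row is the pose to reach, as a shift and turn from the pose commanded when the call began, along the tool's axes at that moment; what a row does not reach only later rows make up. A row lasts 1/10 s, in which the tool goes at most 50 mm and 8.59 degrees, less where a joint would pass 70% of its speed; a pose out of reach is approached as far as the arm can. A call with a gripper value outside its range is refused whole. The fingers move at their own pace and stop on an object; the grip force is fixed at half the most. Time passes only in rows, so rows that repeat a pose let the fingers close. It gives the time, the measured TCP pose, the force and the opening at its end, in the units of the state.
- monitor.sense(): the state, without advancing time (a new reading comes with each control period).
- vision.get_image(name): name is "scene" or "top" or "wrist"; returns the picture (384x512x3 uint8, red, green, blue); there is no depth.
- vision.get_calibration(name): a dict with "fx", "fy", "cx", "cy" (pixels), "origin" and "orientation" of the camera in the world. Camera axes: x right, y up, looking along -z (the intrinsics and any distortion apply to the point x, -y, -z); pixel columns grow to the right and rows downward; lengths in m; the calibration is good to about 2 mm. A picture is of the moment at which its call begins: read the wrist's pose just before it. get_calibration takes no time and is no camera call; for the wrist camera it gives the pose at the moment of the call.
- order.sign_off(): hands the job in, once; it reports no verdict.
The state is a dict: "time_s": time; "joints": joint angles; "qd": joint speeds; "tau": joint torques, N m; "tcp_pos": TCP position; "ee_rot": TCP orientation; "force": force on the tool from outside, world axes, zero at the start; "torque": the same for the moment, N m; "finger_gap": opening from 0.0 (shut) to 1.0 (fully open).
Only numpy, scipy, OpenCV 4.12 (cv2) and the standard library are available. Lean on these libraries where they do the work, as an engineer would, in place of code of your own. Each camera call takes 0.05 s, during which the arm holds its last target.

### The job

A buyer at the showroom table asks how long the shortest of the three shoe soles is: point at the round pad in its heel with the fingertips two or three centimetres above it and keep still there for a good two seconds, then in the same way point at the middle bar of the three under its toes. Touch nothing on the table and do not dip down over the heel or toe of the other two soles, then draw the hand back well clear (at least 20 cm) of the sole.

Things in the scene. Friction and masses are not known exactly. Their poses are not given: they have to be found in the camera images.
- sole_short: The shortest (child's) of three loose shoe soles lying flat on the table, footbed up: foot-shaped, 170 mm long, 68 mm wide at the broadest, 22 mm high to the rim, gum tread below and white foam above. Origin: centre of the underside; x runs lengthwise towards the toe (broad end), -x to the heel (narrow end), z up.
- sole_short_heel (a point): Heel of the shortest (child's) sole: centre of the round grey pad (about 27 mm across) on its footbed, 51 mm from the sole's middle towards the narrow end, 19 mm above the table. The rim round the sole stands 3 mm higher.
- sole_short_toe (a point): Toe of the shortest (child's) sole: the middle one of three grey cross bars on its footbed, 51 mm from the sole's middle towards the broad end, 19 mm above the table. The rim round the sole stands 3 mm higher.
- sole_middle: The middle-sized of three loose shoe soles lying flat on the table, footbed up: foot-shaped, 215 mm long, 82 mm wide at the broadest, 25 mm high to the rim, gum tread below and white foam above. Origin: centre of the underside; x runs lengthwise towards the toe (broad end), -x to the heel (narrow end), z up.
- sole_middle_heel (a point): Heel of the middle-sized sole: centre of the round grey pad (about 34 mm across) on its footbed, 64.5 mm from the sole's middle towards the narrow end, 22 mm above the table. The rim round the sole stands 3 mm higher.
- sole_middle_toe (a point): Toe of the middle-sized sole: the middle one of three grey cross bars on its footbed, 64.5 mm from the sole's middle towards the broad end, 22 mm above the table. The rim round the sole stands 3 mm higher.
- sole_long: The longest of three loose shoe soles lying flat on the table, footbed up: foot-shaped, 265 mm long, 98 mm wide at the broadest, 29 mm high to the rim, gum tread below and white foam above. Origin: centre of the underside; x runs lengthwise towards the toe (broad end), -x to the heel (narrow end), z up.
- sole_long_heel (a point): Heel of the longest sole: centre of the round grey pad (about 42 mm across) on its footbed, 79.5 mm from the sole's middle towards the narrow end, 26 mm above the table. The rim round the sole stands 3 mm higher.
- sole_long_toe (a point): Toe of the longest sole: the middle one of three grey cross bars on its footbed, 79.5 mm from the sole's middle towards the broad end, 26 mm above the table. The rim round the sole stands 3 mm higher.
- bottle: Bystander: full clear water bottle with a cap, 64 mm across, 200 mm tall, loose, standing beyond the soles. Origin: centre of its underside.
- cup: Bystander: white ceramic mug, 84 mm across, 65 mm tall, with a handle, loose, beyond the soles. Origin: centre of its underside.
- calculator: Bystander: desk calculator lying flat, 165 x 115 mm, about 26 mm high over the keys, loose, at the left end of the row of soles. Origin: centre of its underside, x along its length towards the display.
- shoe: Bystander: dark sports shoe, 270 x 98 mm, 106 mm tall, loose, at the right end of the row of soles. Origin: centre of its underside, x towards its toe.
Things that resemble listed ones, but are neither listed nor needed, are in the scene too. What is shaped like the sole_short but green or pink is not meant.

How it is judged:
On the way, in this order (a step that is already met when the one before it is completed fails the run):
1. the fingertips point at the heel pad of the shortest sole from just above (within 25 mm sideways, about 60 mm up) for 1.5 s (horizontal distance between the grasp point and sole_short_heel below 0.025 m and z of the grasp point in the frame of sole_short_heel between 0 and 0.08 m), for 1.5 s.
2. then in the same way at the middle toe bar of the shortest sole for 1.5 s (horizontal distance between the grasp point and sole_short_toe below 0.025 m and z of the grasp point in the frame of sole_short_toe between 0 and 0.08 m), for 1.5 s.
At the end, for the whole second after the job is handed in: The hand is more than 150 mm away from the shortest sole's heel and toe points, and soles and bystanders all lie where they were (within 5 mm) and at rest (distance between the grasp point and sole_short_heel above 0.15 m and distance between the grasp point and sole_short_toe above 0.15 m and distance of each of sole_short, sole_middle, sole_long, bottle, cup, calculator, shoe from where it was at the start of the episode below 0.005 m and linear speed of each of sole_short, sole_middle, sole_long below 0.02 m/s); the robot touches nothing.
It fails at once if the robot touches a sole or a bystander (more than 0.3 N) (contact force between any of the fingers, the arm and sole_short above 0.3 N or contact force between any of the fingers, the arm and sole_middle above 0.3 N or contact force between any of the fingers, the arm and sole_long above 0.3 N or contact force between any of the fingers, the arm and bottle above 0.3 N or contact force between any of the fingers, the arm and cup above 0.3 N or contact force between any of the fingers, the arm and calculator above 0.3 N or contact force between any of the fingers, the arm and shoe above 0.3 N).
It fails at once if a sole or a bystander is pushed, lifted or carried (more than 5 mm) (distance of any of sole_short, sole_middle, sole_long, bottle, cup, calculator, shoe from where it was at the start of the episode above 0.005 m).
It fails at once if the hand dips down to point at the heel or toe of one of the other two soles (grasp point within 30 mm sideways and 80 mm above) ((horizontal distance between the grasp point and sole_middle_heel below 0.03 m and z of the grasp point in the frame of sole_middle_heel between 0 and 0.08 m) or (horizontal distance between the grasp point and sole_middle_toe below 0.03 m and z of the grasp point in the frame of sole_middle_toe between 0 and 0.08 m) or (horizontal distance between the grasp point and sole_long_heel below 0.03 m and z of the grasp point in the frame of sole_long_heel between 0 and 0.08 m) or (horizontal distance between the grasp point and sole_long_toe below 0.03 m and z of the grasp point in the frame of sole_long_toe between 0 and 0.08 m)).
It also fails if it takes over 51 s, if anything falls off the work surface, if the arm or the gripper's body presses on something with over 40 N, if the wrist force passes 120 N, or if a joint passes its speed limit or range.

## Working session

There is one attempt and no reset: what is moved stays moved. The work goes in short steps, Python scripts to look and compute and a shell command to move; the robot and the scene stay as the last step left them, time stands still between calls to the robot, and variables do not carry over. Pictures are saved under pics/ and viewed, and the job is handed in when it is done.

```bash
mkdir -p pics
python3 - <<'E'
from station import monitor, vision
import cv2
s=monitor.sense(); print({k:s[k] for k in('time_s','tcp_pos','ee_rot','finger_gap')})
for n in('top','scene'):
    print(n,vision.get_calibration(n)); cv2.imwrite(f'pics/{n}0.png',vision.get_image(n)[:,:,::-1])
E
```

```text
{'time_s': 0.0, 'tcp_pos': array([0.22334812, 0.50182437, 0.23023773]), 'ee_rot': array([ 2.63346149,  1.71057591, -0.00294875]), 'finger_gap': 1.0006809558204586}
top {'fx': 364.46982846774534, 'fy': 364.46982846774534, 'cx': 252.4894789038569, 'cy': 188.3723256830071, 'origin': array([ 0.31660368, -0.02082603,  1.46637023]), 'orientation': array([ 0.11018112, -0.09504803, -1.56620141])}
scene {'fx': 380.0822811203847, 'fy': 380.0822811203847, 'cx': 255.10149569437354, 'cy': 187.45237433597742, 'origin': array([1.34690013, 0.01562098, 1.15007752]), 'orientation': array([0.50989981, 0.51970773, 1.55484988])}
```

View pics/top0.png

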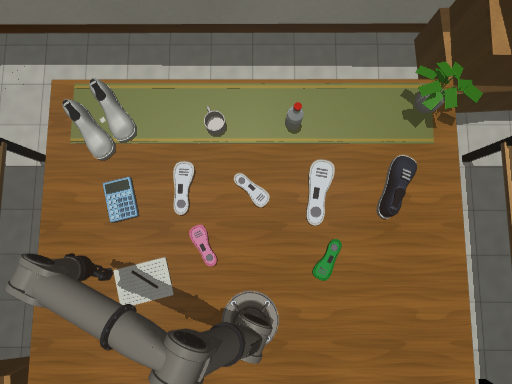

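View pics/scene0.png

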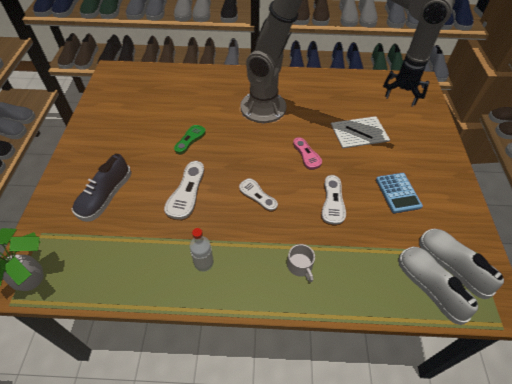

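The top view shows five sole-like things. Three are white: (183,188), (251,189) and (319,191). There is also a pink one at (203,245) and a green one at (327,259). The white one at (251,189) looks shortest, so I'll measure it and check a crop.

```bash
cat > h.py <<'E'
import numpy as np, cv2
from scipy.spatial.transform import Rotation as R
from station import vision, monitor
def ray(c,uv,z):
    d=np.array([(uv[0]-c['cx'])/c['fx'],-(uv[1]-c['cy'])/c['fy'],-1.])
    d=R.from_rotvec(c['orientation']).apply(d); o=np.array(c['origin'])
    return o+d*(z-o[2])/d[2]
def proj(c,p):
    q=R.from_rotvec(c['orientation']).inv().apply(np.array(p)-c['origin'])
    return c['cx']+c['fx']*q[0]/-q[2], c['cy']+c['fy']*q[1]/q[2]
E
python3 - <<'E'
from h import *
for n,roi in(('top',(150,155,345,230)),('scene',(155,150,360,230))):
    im=cv2.imread(f'pics/{n}0.png'); c=vision.get_calibration(n)
    hsv=cv2.cvtColor(im,cv2.COLOR_BGR2HSV)
    m=((hsv[...,1]<60)&(hsv[...,2]>110)).astype(np.uint8)*255
    k=np.zeros_like(m);x0,y0,x1,y1=roi;k[y0:y1,x0:x1]=m[y0:y1,x0:x1]
    for ct in cv2.findContours(k,cv2.RETR_EXTERNAL,cv2.CHAIN_APPROX_NONE)[0]:
        if cv2.contourArea(ct)<200: continue
        P=np.array([ray(c,p[0],.022)[:2] for p in ct]).astype(np.float32)
        r=cv2.minAreaRect(P); print(n,ct[:,0].mean(0).round(),np.round(r[0],4),np.round(r[1],3),round(r[2],1), np.round(cv2.boxPoints(r),3).tolist())
top=cv2.imread('pics/top0.png');sc=cv2.imread('pics/scene0.png')
a=cv2.resize(top[165:215,225:280],None,fx=7,fy=7,interpolation=cv2.INTER_CUBIC)
b=cv2.resize(sc[170:220,230:285],None,fx=7,fy=7,interpolation=cv2.INTER_CUBIC)
cv2.imwrite('pics/crop.png',np.hstack([a,b]))
E
```

```text
top [251. 189.] [ 5.064e-01 -5.000e-04] [0.168 0.065] 44.8 [[0.42399999499320984, -0.035999998450279236], [0.4699999988079071, -0.08299999684095383], [0.5889999866485596, 0.03500000014901161], [0.5429999828338623, 0.0820000022649765]]
top [182. 186.] [0.5106 0.272 ] [0.214 0.081] 1.4 [[0.40299999713897705, 0.3100000023841858], [0.4050000011920929, 0.2290000021457672], [0.6190000176429749, 0.23399999737739563], [0.6169999837875366, 0.3149999976158142]]
top [318. 191.] [ 0.4951 -0.2631] [0.099 0.266] 75.5 [[0.3540000021457672, -0.2770000100135803], [0.6110000014305115, -0.3440000116825104], [0.6359999775886536, -0.24899999797344208], [0.3790000081062317, -0.18199999630451202]]
scene [258. 194.] [ 0.5174 -0.0036] [0.171 0.071] 42.3 [[0.4300000071525574, -0.03500000014901161], [0.4779999852180481, -0.08699999749660492], [0.6039999723434448, 0.02800000086426735], [0.5569999814033508, 0.07999999821186066]]
scene [333. 200.] [0.5158 0.2774] [0.082 0.217] 84.4 [[0.40400001406669617, 0.24699999392032623], [0.6200000047683716, 0.22599999606609344], [0.628000020980835, 0.3070000112056732], [0.41200000047683716, 0.32899999618530273]]
scene [186. 190.] [ 0.4976 -0.2629] [0.1   0.266] 75.3 [[0.35600000619888306, -0.27799999713897705], [0.6129999756813049, -0.3449999988079071], [0.6389999985694885, -0.24799999594688416], [0.38199999928474426, -0.1809999942779541]]
```

View pics/crop.png

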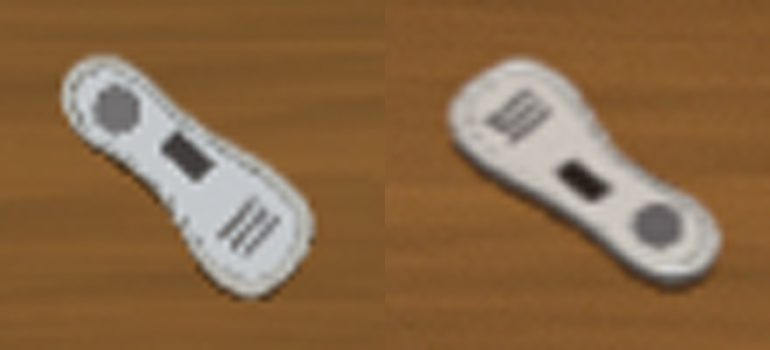

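The crop shows the white sole, with its round heel pad at top px (241.5,180.3) / scene (269,202) and its three toe bars at top (260.5,197.4) / scene (249,186.5). It measures 0.17 x 0.068 m, against 0.214 and 0.266 m for the other two.

Run:
```python
from h import *
ct,cs=vision.get_calibration('top'),vision.get_calibration('scene')
for n,a,b in(('heel',(241.1,180.),(268.6,201.7)),('toe',(260.1,197.),(248.5,186.2))):
    print(n,ray(ct,a,.019).round(4),ray(cs,b,.019).round(4))
print('mid heel/toe', ray(ct,(181,209),.022),ray(ct,(184,172),.022))
print('long heel/toe', ray(ct,(316,211),.026),ray(ct,(321,172),.026))
s=monitor.sense(); print(R.from_rotvec(s['ee_rot']).as_matrix().round(3))
```

```text
heel [0.5407 0.0393 0.019 ] [0.5442 0.0389 0.019 ]
toe [ 0.4722 -0.0371  0.019 ] [ 0.4767 -0.0382  0.019 ]
mid heel/toe [0.4233332  0.27733974 0.022     ] [0.57256683 0.26946731 0.022     ]
long heel/toe [ 0.41623582 -0.25761942  0.026     ] [ 0.57245495 -0.28070971  0.026     ]
[[ 0.407  0.914 -0.001]
 [ 0.914 -0.407 -0.002]
 [-0.002  0.    -1.   ]]
```

```bash
python3 -m handwheel '{"hand":[0,0,0,0,0,0,0,0],"xyz":[[-0.01,0.017,0],[-0.03,0.05,0],[-0.05,0.083,0],[-0.07,0.116,0],[-0.09,0.149,0],[-0.11,0.182,0],[-0.13,0.213,0],[-0.147,0.24,0]],"yaw":[0,0,0,0,0,0,0,0]}'
python3 -m handwheel '{"hand":[0,0,0,0,0,0,0,0],"xyz":[[-0.02,0.033,0],[-0.04,0.066,0],[-0.06,0.099,0],[-0.08,0.132,0],[-0.1,0.165,0],[-0.12,0.197,0],[-0.135,0.222,0],[-0.146,0.24,0]],"yaw":[0,0,0,0,0,0,0,0]}'
python3 - <<'E'
from h import *
c=vision.get_calibration('wrist');cv2.imwrite('pics/w1.png',vision.get_image('wrist')[:,:,::-1])
s=monitor.sense();print(s['time_s'],s['tcp_pos'],s['joints'],s['finger_gap']);print(R.from_rotvec(s['ee_rot']).as_matrix().round(3))
for p in((.5425,.039,.019),(.4745,-.0375,.019)):print(proj(c,p))
E
```

```text
time_s: 0.9
tcp_pos: [0.3839, 0.2683, 0.231]
ee_rot: [2.636, 1.709, -0.001]
force: [0.4, -0.3, 0.4]
finger_gap: 0.0
time_s: 1.7
tcp_pos: [0.5436, 0.0368, 0.2307]
ee_rot: [2.637, 1.707, -0.002]
force: [-0.4, 0.3, 0.1]
finger_gap: 0.002
1.75 [0.54518114 0.03295353 0.2307203 ] [-0.40293228  0.31321353  0.4054636   1.53615041 -0.12077455  1.31667426
  1.15972184] 0.0007308996216963129
[[ 0.413  0.911  0.001]
 [ 0.911 -0.413 -0.005]
 [-0.004  0.003 -1.   ]]
(np.float64(258.86603184944227), np.float64(159.70110283997337))
(np.float64(164.10832855860465), np.float64(130.34082782034264))
```

View pics/w1.png

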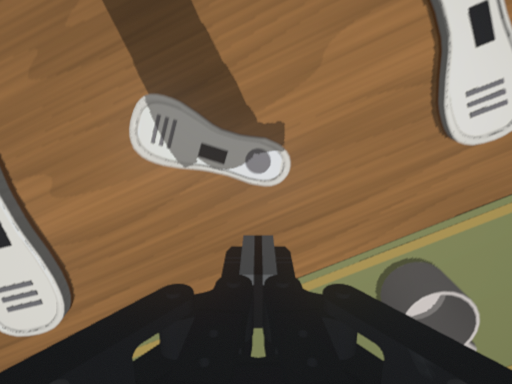

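The wrist view has the heel pad at (258,160) and the toe bar at (164,130). Both are within a pixel of my projected points, so I'm descending.

```bash
python3 -m handwheel '{"hand":[0,0,0,0,0,0],"xyz":[[0,0,0.03],[0,0,0.06],[0,0,0.09],[0,0,0.12],[0,0,0.13],[0,0,0.13]],"yaw":[0,0,0,0,0,0]}'
python3 - <<'E'
from h import *
c=vision.get_calibration('wrist');cv2.imwrite('pics/w2.png',vision.get_image('wrist')[:,:,::-1])
s=monitor.sense();print(s['time_s'],s['tcp_pos'])
for p in((.5425,.039,.019),(.4745,-.0375,.019)):print(proj(c,p))
M=R.from_rotvec(s['ee_rot']).as_matrix()
print(M.T@(np.array([.5425,.039,.047])-s['tcp_pos']), M.T@(np.array([.4745,-.0375,.047])-s['tcp_pos']))
E
```

```text
time_s: 2.35
tcp_pos: [0.5413, 0.0399, 0.0997]
ee_rot: [-2.633, -1.711, 0.006]
force: [0.0, 0.5, -0.3]
finger_gap: 0.001
2.4 [0.54287887 0.03984439 0.10130079]
(np.float64(256.27024143914514), np.float64(202.13780242498257))
(np.float64(109.26892235461384), np.float64(157.59973806402894))
[-9.04654438e-04  3.21265090e-05  5.43011289e-02] [-0.09843758 -0.03100938  0.05435863]
```

View pics/w2.png

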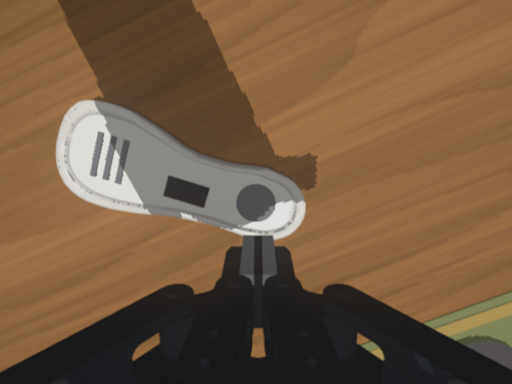

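The pad is at (255,202), as predicted, and the tips are centred on it. Next I lower to a TCP z of about 0.047 and hold.

```bash
python3 -m handwheel '{"hand":[0,0,0,0,0,0,0,0],"xyz":[[-0.001,0,0.02],[-0.001,0,0.04],[-0.001,0,0.053],[-0.001,0,0.053],[-0.001,0,0.053],[-0.001,0,0.053],[-0.001,0,0.053],[-0.001,0,0.053]],"yaw":[0,0,0,0,0,0,0,0]}'
for i in 1 2 3; do python3 -m handwheel '{"hand":[0,0,0,0,0,0,0,0],"xyz":[[0,0,0],[0,0,0],[0,0,0],[0,0,0],[0,0,0],[0,0,0],[0,0,0],[0,0,0]],"yaw":[0,0,0,0,0,0,0,0]}'; done
python3 - <<'E'
from h import *
cv2.imwrite('pics/s3.png',cv2.resize(vision.get_image('scene')[100:300,180:400,::-1],None,fx=3,fy=3))
s=monitor.sense();M=R.from_rotvec(s['ee_rot']).as_matrix()
print(s['time_s'],s['tcp_pos'],M.T@(np.array([.4745,-.0375,.047])-s['tcp_pos']))
E
```

```text
time_s: 3.2
tcp_pos: [0.5432, 0.0388, 0.049]
ee_rot: [2.634, 1.711, 0.002]
force: [-0.7, -0.6, 0.5]
finger_gap: 0.002
time_s: 4.0
tcp_pos: [0.5426, 0.0387, 0.0483]
ee_rot: [-2.635, -1.711, 0.0]
force: [-0.5, 0.1, 0.0]
finger_gap: 0.002
time_s: 4.8
tcp_pos: [0.5426, 0.0387, 0.0483]
ee_rot: [-2.635, -1.711, 0.0]
force: [0.2, 0.8, 0.0]
finger_gap: 0.004
time_s: 5.6
tcp_pos: [0.5426, 0.0387, 0.0483]
ee_rot: [2.635, 1.711, -0.0]
force: [-0.4, -0.2, 0.5]
finger_gap: 0.004
5.65 [0.54262208 0.0387313  0.04828299] [-0.09734202 -0.03124668  0.00128492]
```

View pics/s3.png

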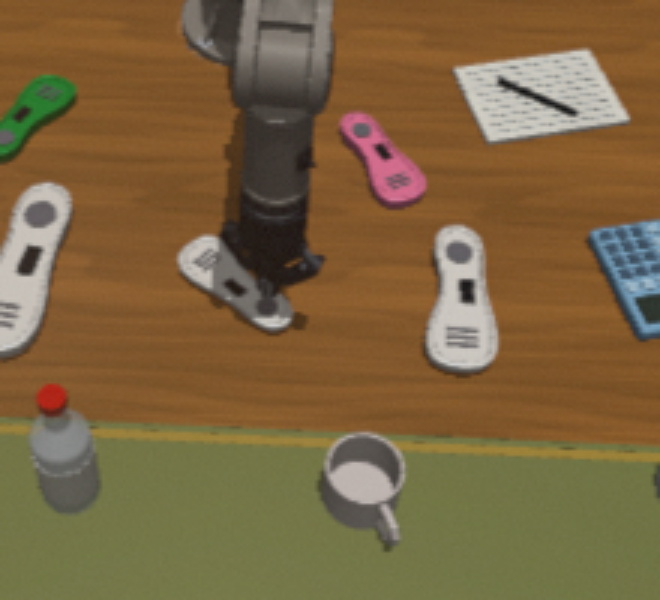

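The fingertips are over the heel pad (crop px 268,300) and have held there for 2.4 s. Now to the toe bar by a small arc.

```bash
python3 -m handwheel '{"hand":[0,0,0,0,0,0,0,0],"xyz":[[0,0,-0.03],[-0.02,-0.006,-0.05],[-0.05,-0.016,-0.05],[-0.08,-0.026,-0.05],[-0.097,-0.031,-0.05],[-0.097,-0.031,-0.025],[-0.097,-0.031,0],[-0.097,-0.031,0]],"yaw":[0,0,0,0,0,0,0,0]}'
for i in 1 2 3; do python3 -m handwheel '{"hand":[0,0,0,0,0,0,0,0],"xyz":[[0,0,0],[0,0,0],[0,0,0],[0,0,0],[0,0,0],[0,0,0],[0,0,0],[0,0,0]],"yaw":[0,0,0,0,0,0,0,0]}'; done
python3 - <<'E'
from h import *
a=cv2.resize(vision.get_image('scene')[130:230,200:320,::-1],None,fx=3,fy=3)
b=cv2.resize(vision.get_image('wrist')[:,:,::-1],(400,300))
cv2.imwrite('pics/s4.png',np.hstack([a,b]))
s=monitor.sense();print(s['time_s'],s['tcp_pos'])
E
```

```text
time_s: 6.45
tcp_pos: [0.472, -0.0367, 0.0457]
ee_rot: [-2.631, -1.709, 0.009]
force: [0.0, 0.4, -0.1]
finger_gap: 0.002
time_s: 7.25
tcp_pos: [0.4748, -0.0373, 0.0483]
ee_rot: [2.635, 1.711, -0.0]
force: [0.1, -0.6, 0.8]
finger_gap: -0.0
time_s: 8.05
tcp_pos: [0.4749, -0.0373, 0.0483]
ee_rot: [-2.635, -1.711, 0.0]
force: [0.4, 0.2, 0.9]
finger_gap: -0.004
time_s: 8.85
tcp_pos: [0.4749, -0.0373, 0.0483]
ee_rot: [-2.635, -1.711, -0.0]
force: [-0.6, 0.6, 0.7]
finger_gap: -0.005
8.95 [ 0.47486647 -0.03728673  0.04829123]
```

View pics/s4.png

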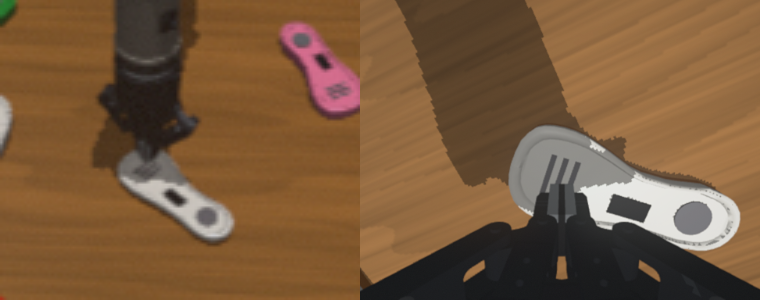

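The tips are on the middle toe bar (wrist px about 563,185 in the picture) and have held for 2.4 s. Drawing the hand straight up now.

```bash
python3 -m handwheel '{"hand":[0,0,0,0,0,0,0,0],"xyz":[[0,0,-0.02],[0,0,-0.06],[0,0,-0.1],[0,0,-0.14],[0,0,-0.18],[0,0,-0.22],[0,0,-0.25],[0,0,-0.25]],"yaw":[0,0,0,0,0,0,0,0]}'
python3 -m handwheel '{"hand":[0,0,0,0,0,0,0,0],"xyz":[[0.02,-0.02,0],[0.04,-0.04,0],[0.06,-0.05,0],[0.08,-0.05,0],[0.08,-0.05,0],[0.08,-0.05,0],[0.08,-0.05,0],[0.08,-0.05,0]],"yaw":[0,0,0,0,0,0,0,0]}'
python3 - <<'E'
from h import *
for i in range(2): im=vision.get_image('top')[:,:,::-1]
cv2.imwrite('pics/t5.png',im)
s=monitor.sense();print(s['time_s'],s['tcp_pos'],abs(s['qd']).max())
g=s['tcp_pos']+[0,0,.019]
print([np.linalg.norm(g-p) for p in((.5425,.039,.019),(.4745,-.0375,.019))])
E
```

```text
time_s: 9.75
tcp_pos: [0.4776, -0.0378, 0.3031]
ee_rot: [2.63, 1.708, 0.014]
force: [0.3, 0.3, 0.7]
finger_gap: 0.005
time_s: 10.55
tcp_pos: [0.4615, 0.0547, 0.2982]
ee_rot: [2.637, 1.708, -0.001]
force: [0.7, 1.1, -0.4]
finger_gap: 0.003
10.65 [0.46164906 0.05519347 0.2983188 ] 0.005539473108789175
[np.float64(0.3095047782937933), np.float64(0.31265209245157954)]
```

View pics/t5.png

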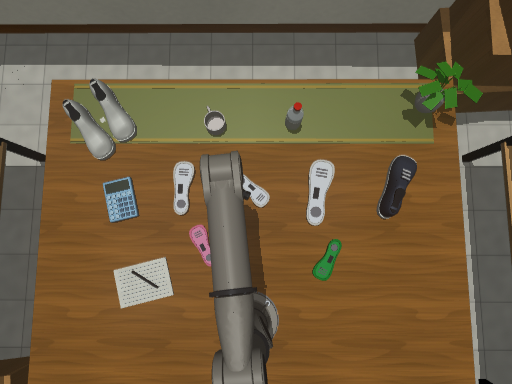

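The hand is about 0.31 m clear and at rest. Every item is where it was, and the short sole is partly hidden at (255,190) under the arm.

```bash
python3 -c "
from station import order
print(order.sign_off())"
```

```text
the job is handed in; nothing more can be done
None
```

I pointed at the heel pad and then the middle toe bar of the shortest white sole, drew the hand back, and handed the job in at about 10.7 s. No verdict was reported.

- **Choice of sole:** it measured about 0.17 × 0.068 m, against 0.214 m and 0.266 m for the other two white ones. The pink and green ones were ignored.
- **Pointing:** with the fingers shut, I held for at least 2.4 s at each point, the fingertips about 29 mm above the pad and then the bar. By my own measurement the tips were within 1 mm sideways of both. Before the descent, the wrist camera agreed with my estimates of both points to about a pixel.
- **Withdrawal:** the hand finished at rest, about 0.31 m from both points.
- **Touching:** force readings taken at the end of each move stayed at noise level, about 1 N. That is coarser than the 0.3 N limit, so they can't rule out a very light touch. The lowest clearance over the sole's rim was about 24 mm.
- **Nothing moved:** in the last top view everything looked to be in its starting place, judged by eye. The arm partly hid the short sole; the earlier scene and wrist views showed it undisturbed.
- **Disagreement:** the top and scene cameras differed by about 4 mm on the sole's position. I used the average.

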